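# Finish packing a round gift tin

### The arm

A 6-joint arm with a two-finger parallel gripper is mounted at the origin on a cart in front of the work surface, level with it; the furniture and walls round the work are solid. World frame = base frame: x ahead of the robot, y to its left, z up, the work surface at z = 0. Lengths are in m, angles in degrees, forces in N, time in s.
With the tool pointing down it reaches from about 0.3 to 0.775 m from the base axis. Payload 14.6 kg.
Tool frame: the origin (TCP) lies at the very end of the fingers, on their centre line; the grasp point (between the pads) lies 19 mm behind it; x points along the fingers, z is the direction in which the jaws open and shut, and the axes are right-handed (so a half turn about x gives the same grasp; the last joint's range is limited). The gripper opens to 85 mm and grips with 20 to 120 N. Pads are 22 mm wide; open, the fingers measure 114 mm over their backs; the gripper's body (76 mm by 85 mm) begins 54 mm behind the grasp point. The pads swing forward as they close: fully open they stand 13 mm farther back than shut.
Start: joints at [-69.534, 17.183, 87.147, -0, 75.671, -3.816], TCP at [0.226, -0.501, 0.231] pointing down, gripper open.
Joint ranges: [-173.82, 173.82], [-45.26, 126.66], [13.44, 144.39], [-59.66, 239.66], [0, 175.72], [-146.38, 146.38]. Speed limits (degrees/s): [127.2, 127.2, 147.25, 180, 180, 180].

### API

Orientations are given as [roll, pitch, yaw] about the fixed x, y, z axes, in that order (R = Rz(yaw) Ry(pitch) Rx(roll)).
In Python, from cell import sense, snapshot, hand_in, find_in, pinpoint gives the robot as it stands.
- The arm moves only by the shell command python3 -m crank 'ROWS' [FORCE]. ROWS is text: rows parted by semicolons, each of 7 numbers parted by spaces: the turn, a rotation vector about the world's x, y, z in rad, then the shift along the world's x, y, z in mm, then the gripper's target within -1 to 1 (fully open at 1, half-way at 0, shut at -1). In form: rx ry rz tx ty tz grip; .... A call has 1 to 10 rows; each row is the pose to reach, as a shift and turn from the pose commanded when the call began; what a row does not reach only later rows make up. A row lasts 1/8 s, in which the tool goes at most 62.5 mm and 10.7 degrees, less where a joint would pass 70% of its speed; a pose out of reach is approached as far as the arm can. A call with a gripper value outside its range is refused whole. The fingers move at their own pace and stop on an object; FORCE is the grip in N (left out, the last holds). Time passes only in rows, so rows that repeat a pose let the fingers close. It gives the time, the measured TCP pose, the force and the opening at its end, in the units of the state.
- sense(): the state, without advancing time (a new reading comes with each control period).
- snapshot(name): name is "side" or "top" or "wrist"; returns a dict with "pixels" (400x640x3 uint8, red, green, blue), "z_map" (400x640 float32, m along the optical axis (not along the pixel's ray), 0 where there is no reading), "vfov" (degrees; the focal length in pixels is half the picture's height over the tangent of half this angle, whatever the lens; pixels are square), "cx", "cy" (the principal point, pixels), "eye" and "orientation" of the camera in the world. Camera axes: x right, y up, looking along -z (the intrinsics and any distortion apply to the point x, -y, -z); pixel columns grow to the right and rows downward; lengths in m; the calibration is good to about 2 mm. A picture is of the moment at which its call begins.
- hand_in(): hands the job in, once; it reports no verdict.
Trained networks look in a picture, given as the dict that the camera call returned (one of the last four; its "shot" number tells which), for a name from the list of things; names that differ only in an ending like _2 or _b are one class to them, and where a whole thing is asked for, a point or a joint stands for the part that bears it (a point fixed in the world has none). Each returns a list of dicts, best first, with "conf" (0 to 1); they miss things now and then, are a little off and sometimes report something else, mostly with a low value. They report only what shows in the picture. A call takes as long as a camera call.
- find_in(picture, label): "centre" ([x, y, z] in m, in world coordinates, good to about 4 mm: the middle of the surface that is visible of it).
- pinpoint(picture, label): "centre" ([x, y, z] in m, in world coordinates, good to about 4 mm: a listed point, or the origin of a listed thing).
The state is a dict: "time_s": time; "joints": joint angles; "dq": joint speeds; "effort": joint torques, N m; "eef_pos": TCP position; "orientation": TCP orientation; "wrist_force": force on the tool from outside, world axes, zero at the start; "torque": the same for the moment, N m; "grip_width": opening from 0.0 (shut) to 1.0 (fully open).
Only numpy, scipy, OpenCV 4.12 (cv2) and the standard library are available. Lean on these libraries where they do the work, as an engineer would, in place of code of your own. Each camera call takes 0.05 s, during which the arm holds its last target. There are 200 camera calls.

### The job

The round blue gift tin is packed in close hexagonal order, one amber bottle in the middle and a ring of six round it, but two places of the ring are still empty. Set the two loose amber (orange) bottles gently into the two gaps, one in each, so that they stand upright on the tin's floor; do not drop them. Leave the green bottle where it stands.

Things in the scene. Friction and masses are not known exactly. Their poses are not given: they have to be found in the camera images.
- tin: Low blue open tin, fixed, 169 mm across, wall 3 mm thick, 31 mm high. Origin: axis, underside; z up; inner floor 3 mm above. In it amber bottles like the loose ones are stuck down: one central, four on a ring of radius 53 mm at 60, 120, 240, 300 deg from x. The gaps lie at x = +53 and -53 mm, y = 0, with 6 to 8 mm to spare all round. Fingers on a cap, closing along y, clear the other caps.
- amber_a_center (a point): Squat round miniature bottle standing upright: amber (orange-brown) body 45 mm across with rounded foot and cream paper band, shoulder at 42 mm, and a straight black cap 24 mm across from 46 to 78 mm above the foot; 60 to 130 g. The point is on its axis half-way up, 39 mm above the foot; z is up.
- amber_b_center (a point): Squat round miniature bottle standing upright: amber (orange-brown) body 45 mm across with rounded foot and cream paper band, shoulder at 42 mm, and a straight black cap 24 mm across from 46 to 78 mm above the foot; 60 to 130 g. The point is on its axis half-way up, 39 mm above the foot; z is up.
- green_center (a point): Squat round miniature bottle standing upright: green body 45 mm across with rounded foot and cream paper band, shoulder at 42 mm, and a straight black cap 24 mm across from 46 to 78 mm above the foot; 60 to 130 g. The point is on its axis half-way up, 39 mm above the foot; z is up. This is the one to leave alone.

How it is judged (in metres and radians):
At the end, for the whole second after the job is handed in: Each gap of the ring holds one loose amber bottle: axis within 14 mm of the gap's middle along the tin's x and y, on the floor (centre under 48 mm above the tin's underside), upright within 0.17 rad, released, at rest; the green bottle within 30 mm of where it stood (((x of amber_a_center in the frame of tin between 0.039 and 0.067 m and y of amber_a_center in the frame of tin between -0.014 and 0.014 m and z of each of amber_a_center, amber_b_center in the frame of tin below 0.048 m and angle between each of amber_a_center, amber_b_center's own z axis and vertical below 0.17 rad and linear speed of each of amber_a, amber_b below 0.03 m/s and x of amber_b_center in the frame of tin between -0.067 and -0.039 m and y of amber_b_center in the frame of tin between -0.014 and 0.014 m) or (x of amber_a_center in the frame of tin between -0.067 and -0.039 m and y of amber_a_center in the frame of tin between -0.014 and 0.014 m and z of each of amber_a_center, amber_b_center in the frame of tin below 0.048 m and angle between each of amber_a_center, amber_b_center's own z axis and vertical below 0.17 rad and linear speed of each of amber_a, amber_b below 0.03 m/s and x of amber_b_center in the frame of tin between 0.039 and 0.067 m and y of amber_b_center in the frame of tin between -0.014 and 0.014 m)) and distance of green_center from where it was at the start of the episode below 0.03 m); the robot touches nothing.
It fails at once if a loose amber bottle is dropped (falls free faster than 0.7 m/s, a drop of about 25 mm) ((linear speed of amber_a above 0.7 m/s and contact force between the fingers and amber_a below 0.1 N) or (linear speed of amber_b above 0.7 m/s and contact force between the fingers and amber_b below 0.1 N)).
It fails at once if the green bottle is moved more than 30 mm (distance of green_center from where it was at the start of the episode above 0.03 m).
It also fails if it takes over 54 s, if anything falls off the work surface, if the arm or the gripper's body presses on something with over 40 N, if the wrist force passes 120 N, or if a joint passes its speed limit or range.

## Working session

There is one attempt and no reset: what is moved stays moved. The work goes in short steps, Python scripts to look and compute and a shell command to move; the robot and the scene stay as the last step left them, time stands still between calls to the robot, and variables do not carry over. Pictures are saved under pics/ and viewed, about 8 in all and at most 12, crops included, and the job is handed in when it is done.

```bash
mkdir -p pics; cat > h.py <<'E'
import numpy as np,cv2
from cell import *
def save(p,n): cv2.imwrite('pics/'+n,p['pixels'][:,:,::-1])
E
python3 - <<'E'
from h import *
s=sense();print(s['eef_pos'],s['orientation'],s['grip_width'],s['wrist_force'])
ims=[]
for c in('top','side'):
    p=snapshot(c);ims.append(p['pixels']);print(c,p['eye'],p['orientation'],p['vfov'],p['cx'],p['cy'],[k for k in p])
    for l in('tin','amber_a_center','green_center'):
        print(l,[(np.round(d['centre'],4),round(d['conf'],2)) for d in pinpoint(p,l)])
v=np.vstack(ims);cv2.imwrite('pics/a.png',cv2.resize(v,(480,600),interpolation=cv2.INTER_AREA)[:,:,::-1])
cv2.imwrite('pics/top.png',ims[0][:,:,::-1])
E
```

```text
[ 0.22610723 -0.50110973  0.23071876] [175.16933091  89.93368837 109.45508159] 0.9980828245775341 [ 0.07213887  1.41302717 -0.40689842]
top [0.34089783 0.09584988 1.18346611] [  6.81065459   0.85663069 -89.92419197] 42.978306045856684 317.1407656610433 191.93442061637154 ['pixels', 'z_map', 'vfov', 'cx', 'cy', 'eye', 'orientation', 'shot']
tin [(array([ 0.5098, -0.1103,  0.001 ]), 0.74)]
amber_a_center [(array([0.4961, 0.2146, 0.0398]), 0.6)]
green_center [(array([0.5177, 0.3301, 0.0311]), 0.78)]
side [ 0.38538685 -0.64532296  0.65434599] [51.73853395 -0.31226944 -7.19747672] 42.579658272671345 310.8052812746866 201.04451282532736 ['pixels', 'z_map', 'vfov', 'cx', 'cy', 'eye', 'orientation', 'shot']
tin [(array([ 0.5144, -0.1096, -0.0023]), 0.68)]
amber_a_center [(array([0.4952, 0.2105, 0.041 ]), 0.88)]
green_center [(array([0.5189, 0.3343, 0.0403]), 0.9)]
```

View pics/a.png

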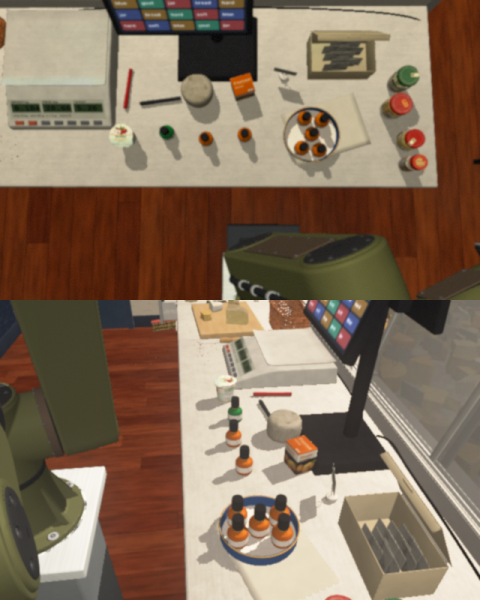

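The top view shows green at about (167,132), ambers at (207,138) and (245,134), and the tin at (312,134) in the halved picture. Next I'll locate the cap tops from the depth map.

```bash
cat >> h.py <<'E'
from scipy.spatial.transform import Rotation as Rn
def world(p):
    f=200/np.tan(np.radians(p['vfov']/2));z=p['z_map'];v,u=np.mgrid[:400,:640]
    c=np.dstack([(u-p['cx'])/f*z,-(v-p['cy'])/f*z,-z])
    o=np.array(p['orientation']);return c@Rn.from_euler('xyz',o,degrees=True).as_matrix().T+p['eye']
def caps(p,lo,hi):
    W=world(p);m=((W[...,2]>lo)&(W[...,2]<hi)&(p['z_map']>0)&(W[...,0]>.3)&(W[...,0]<.62)&(p['pixels'].max(2)<110)).astype(np.uint8)
    n,L,st,_=cv2.connectedComponentsWithStats(m)
    for i in range(1,n):
        if st[i,4]>15:
            q=W[L==i]; c,r=cv2.minEnclosingCircle(q[:,:2].astype(np.float32)*1000)
            print(st[i,4],np.round(np.median(q,0),4),'circ',np.round(c,1),round(r,1))
E
python3 - <<'E'
from h import *
p=snapshot('top');print('top');caps(p,.068,.095)
p=snapshot('side');print('side');caps(p,.072,.095)
for d in pinpoint(p,'amber_a_center')+find_in(p,'amber_b_center'):print(d)
E
```

```text
top
144 [0.5948 0.7591 0.0702] circ [593.3 752.5] 42.9
137 [0.5959 0.6675 0.0702] circ [593.1 658.2] 43.2
128 [0.5941 0.5727 0.07  ] circ [595.  564.1] 42.4
77 [ 0.5672 -0.3409  0.0797] circ [ 574.3 -351.4] 25.0
101 [ 0.557  -0.0894  0.0813] circ [558.1 -89.9] 11.8
103 [ 0.5516 -0.1419  0.0814] circ [ 552.6 -143.1] 12.2
99 [0.515  0.3305 0.0786] circ [516.4 331.6] 12.1
100 [ 0.5098 -0.1104  0.0812] circ [ 509.8 -111.6] 12.3
85 [0.5063 0.0931 0.0785] circ [506.4  93. ] 11.7
88 [0.4948 0.2114 0.0787] circ [496.  211.1] 11.9
21 [ 0.4772 -0.376   0.0787] circ [ 477.8 -379.7] 14.1
96 [ 0.4663 -0.079   0.081 ] circ [467.  -80.2] 12.4
93 [ 0.4605 -0.1304  0.0813] circ [ 461.8 -131.8] 12.0
44 [ 0.4048 -0.3836  0.0873] circ [ 409.9 -387.4] 14.7
side
48 [0.5161 0.3284 0.075 ] circ [517.1 330. ] 12.3
71 [0.4971 0.2076 0.0752] circ [498.8 208.1] 13.5
83 [0.5084 0.089  0.075 ] circ [508.8  90.5] 12.8
150 [ 0.4679 -0.0854  0.0778] circ [468.2 -82.4] 11.8
154 [ 0.558  -0.0955  0.0782] circ [558.6 -92.5] 12.0
176 [ 0.5106 -0.1159  0.0782] circ [ 510.9 -112.2] 13.0
184 [ 0.4618 -0.1367  0.0783] circ [ 462.3 -135.4] 12.0
190 [ 0.5523 -0.147   0.0781] circ [ 553.1 -144.8] 12.3
{'centre': [0.4928, 0.209, 0.0375], 'conf': 0.6}
{'centre': [0.5068, 0.0798, 0.0411], 'conf': 0.67}
```

Averaging both cameras: amber A is at (497,210) and B at (507.5,92). The tin centre is (510.2,-112.3), and its x axis points along (0.107,0.994). The gaps are at (516,-59.6) and (504.5,-165). The jaw axis should lie at yaw -6.1°, a turn of +1.04 rad from here.

```bash
python3 -m crank '0 0 .05 10 25 0 1; 0 0 .15 32 75 0 .5; 0 0 .27 58 125 -5 0; 0 0 .4 82 180 -10 0; 0 0 .53 107 230 -15 0; 0 0 .66 132 285 -20 0; 0 0 .79 158 335 -25 0; 0 0 .92 185 390 -30 0; 0 0 1.02 208 440 -35 0; 0 0 1.04 230 485 -40 0' 40
```

```text
time_s: 1.85
eef_pos: [0.4567, -0.0144, 0.1914]
orientation: [-1.5, 90.0, -7.5]
wrist_force: [0.4, -0.2, -0.4]
grip_width: 0.495
```

```bash
python3 -m crank '0 0 0 25 50 -5 0; 0 0 0 45 95 -10 0; 0 0 0 51 108 -11 0; 0 0 0 51 108 -11 0; 0 0 0 51 108 -11 0'; python3 - <<'E'
from h import *
s=sense();print(s['eef_pos'],s['orientation'],s['grip_width'],s['time_s'])
p=snapshot('wrist');save(p,'w1.png');caps(p,.065,.095)
E
```

```text
time_s: 2.48
eef_pos: [0.5069, 0.0906, 0.1805]
orientation: [-59.0, 90.0, -65.2]
wrist_force: [-0.3, -0.1, -0.6]
grip_width: 0.499
[0.50691516 0.09061072 0.1804664 ] [-59.04695546  89.99196308 -65.23450945] 0.49903853789977 2.475
858 [0.4967 0.2117 0.0776] circ [496.2 212.3] 12.3
591 [0.5086 0.0964 0.0776] circ [508.5  95.1] 12.2
94 [ 0.4713 -0.0683  0.0688] circ [469.8 -74.1] 11.1
```

View pics/w1.png

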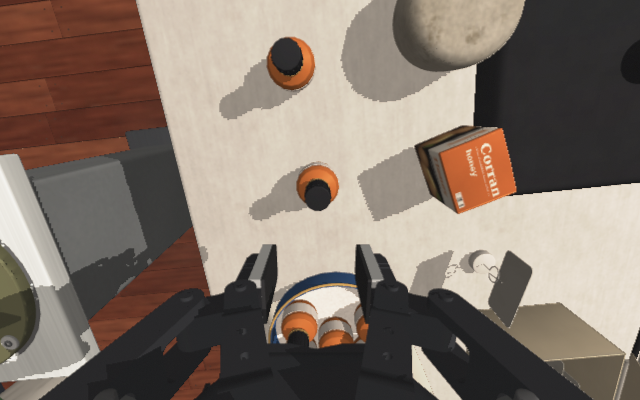

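The wrist view shows B's cap at (317,195), in line with the jaws, and A at (288,55). Nothing stands in the way, so I'll descend and grip B.

```bash
python3 -m crank '0 0 0 1 2 -25 0; 0 0 0 1 2 -70 0; 0 0 0 1 2 -110 0; 0 0 0 1 2 -129 0; 0 0 0 1 2 -129 0; 0 0 0 1 2 -129 -1; 0 0 0 1 2 -129 -1; 0 0 0 1 2 -129 -1;0 0 0 1 2 -129 -1; 0 0 0 1 2 -129 -1' 40
```

```text
time_s: 3.78
eef_pos: [0.5089, 0.0936, 0.0527]
orientation: [7.7, 89.9, 1.5]
wrist_force: [-1.4, -1.0, 7.8]
grip_width: 0.263
```

```bash
python3 -m crank '0 0 0 0 0 15 -1; 0 0 0 0 0 50 -1; 0 0 0 0 0 95 -1; 0 0 0 0 0 120 -1; 0 0 0 0 0 125 -1; 0 0 0 0 0 125 -1'; python3 - <<'E'
from h import *
p=snapshot('wrist');save(p,'w2.png')
p=snapshot('side');W=world(p);caps(p,.078,.25)
print([ (d['centre'],d['conf']) for d in pinpoint(p,'amber_a_center')])
E
```

```text
time_s: 4.53
eef_pos: [0.5079, 0.0936, 0.176]
orientation: [-164.2, 90.0, -170.3]
wrist_force: [0.6, -0.3, -1.0]
grip_width: 0.267
425 [0.4826 0.0855 0.2279] circ [476.9  84.8] 24.2
680 [0.5232 0.0818 0.2143] circ [528.9  81.5] 33.8
73 [ 0.4669 -0.0834  0.0789] circ [469.3 -83.5] 12.2
82 [ 0.5591 -0.0932  0.0788] circ [559.2 -92.4] 11.3
94 [ 0.5104 -0.1135  0.079 ] circ [ 510.6 -113.3] 12.0
107 [ 0.4615 -0.1352  0.079 ] circ [ 461.8 -134.8] 11.9
116 [ 0.5532 -0.1454  0.079 ] circ [ 553.2 -144.9] 11.8
[([0.4963, 0.2107, 0.0368], 0.63), ([0.506, 0.0946, 0.162], 0.36)]
```

View pics/w2.png

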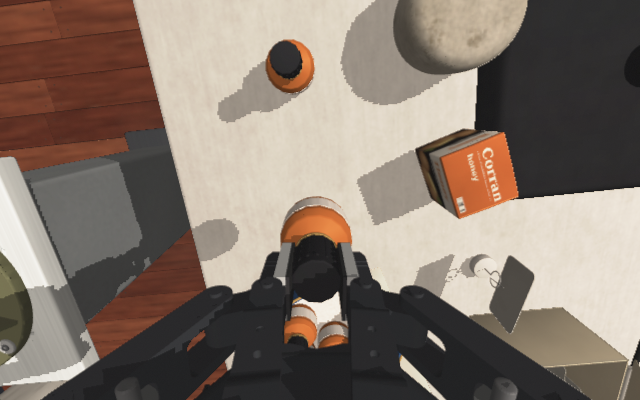

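B is gripped, upright and lifted. I'll carry it over the near gap at (516,-59.6).

```bash
python3 -m crank '0 0 0 1 -15 0 -1; 0 0 0 3 -50 0 -1; 0 0 0 5 -95 0 -1; 0 0 0 7 -130 0 -1; 0 0 0 8 -150 0 -1; 0 0 0 8 -153 0 -1; 0 0 0 8 -153 -15 -1; 0 0 0 8 -153 -30 -1; 0 0 0 8 -153 -30 -1'; python3 - <<'E'
from h import *
p=snapshot('wrist');a=p['pixels'];caps(p,.06,.095)
p=snapshot('side');b=p['pixels'];caps(p,.072,.095)
print([ (d['centre'],d['conf']) for d in pinpoint(p,'amber_a_center')])
cv2.imwrite('pics/c1.png',np.hstack([a[150:400,130:510],b[200:400,200:500][:, :].repeat(1,0) if 0 else cv2.resize(b[220:380,260:500],(380,250))])[:,:,::-1])
E
```

```text
time_s: 5.8
eef_pos: [0.5154, -0.0587, 0.1445]
orientation: [175.3, 89.8, 169.2]
wrist_force: [0.5, -1.0, -0.6]
grip_width: 0.265
893 [ 0.4692 -0.0751  0.0803] circ [467.9 -78.4] 12.4
921 [ 0.5577 -0.0849  0.0803] circ [558.8 -88.5] 12.6
48 [0.5161 0.3284 0.0748] circ [517.8 329.2] 11.4
56 [0.4975 0.2093 0.0752] circ [497.1 209.6] 10.5
152 [ 0.468  -0.0855  0.0782] circ [467.5 -81.3] 12.6
154 [ 0.5587 -0.0953  0.078 ] circ [559.3 -92.8] 12.6
176 [ 0.5101 -0.1159  0.0783] circ [ 510.7 -113.1] 13.0
193 [ 0.4619 -0.1374  0.0784] circ [ 461.8 -134.8] 12.2
187 [ 0.5518 -0.1476  0.0783] circ [ 552.9 -144.8] 12.5
[([0.4963, 0.2101, 0.0353], 0.71)]
```

View pics/c1.png

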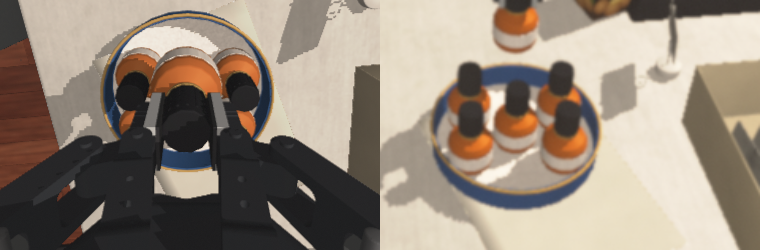

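In the crop, the bottle hangs centred between the two neighbour caps at (133,92) and (243,97), and the side view shows it upright. I'll lower it.

```bash
python3 -m crank '0 0 0 0 -1 -15 -1; 0 0 0 0 -1 -35 -1; 0 0 0 0 -1 -55 -1; 0 0 0 0 -1 -70 -1; 0 0 0 0 -1 -80 -1; 0 0 0 0 -1 -84 -1; 0 0 0 0 -1 -84 -1'
```

```text
time_s: 6.82
eef_pos: [0.5163, -0.0603, 0.0624]
orientation: [-1.7, 90.0, -7.8]
wrist_force: [-0.1, -0.9, -0.5]
grip_width: 0.265
```

```bash
python3 -m crank '0 0 0 0 0 -2 -1; 0 0 0 0 0 -3.5 -1; 0 0 0 0 0 -3.5 -1'
```

```text
time_s: 7.2
eef_pos: [0.5162, -0.0604, 0.0588]
orientation: [3.9, 90.0, -2.2]
wrist_force: [-0.4, -0.8, -0.9]
grip_width: 0.269
```

```bash
python3 -m crank '0 0 0 0 0 -1 -1; 0 0 0 0 0 -2 -1; 0 0 0 0 0 -2 -1'
```

```text
time_s: 7.58
eef_pos: [0.5161, -0.0603, 0.0567]
orientation: [165.9, 90.0, 159.7]
wrist_force: [-0.5, -0.1, -0.1]
grip_width: 0.264
```

```bash
python3 -m crank '0 0 0 0 0 -1 -1; 0 0 0 0 0 -1.5 -1; 0 0 0 0 0 -1.5 -1'
```

```text
time_s: 7.95
eef_pos: [0.5163, -0.0604, 0.0557]
orientation: [-4.0, 90.0, -10.1]
wrist_force: [-1.5, -0.0, 4.6]
grip_width: 0.268
```

The upward force of 4.6 N means the foot is on the floor. I'll release, rise and go to A at (497,210).

```bash
python3 -m crank '0 0 0 0 0 0 -.3; 0 0 0 0 0 0 -.1; 0 0 0 0 0 0 0; 0 0 0 0 0 0 0; 0 0 0 0 0 10 0; 0 0 0 0 0 35 0; 0 0 0 0 0 75 0; 0 0 0 0 0 115 0; 0 0 0 0 0 125 0'
```

```text
time_s: 9.07
eef_pos: [0.517, -0.0605, 0.1834]
orientation: [-4.7, 89.7, -10.9]
wrist_force: [0.0, -0.0, -0.8]
grip_width: 0.499
```

```bash
python3 -m crank '0 0 0 -1 25 0 0; 0 0 0 -5 75 0 0; 0 0 0 -9 130 0 0; 0 0 0 -13 185 0 0; 0 0 0 -17 235 0 0; 0 0 0 -19 265 0 0; 0 0 0 -19 270.5 0 0; 0 0 0 -19 270.5 0 0'; python3 - <<'E'
from h import *
p=snapshot('wrist');caps(p,.06,.095);a=p['pixels']
p=snapshot('top');caps(p,.07,.095);b=p['pixels']
p=snapshot('side');c=p['pixels']
cv2.imwrite('pics/c2.png',np.hstack([b[130:220,350:480].repeat(3,0).repeat(3,1),cv2.resize(c[220:380,260:500],(405,270))])[:,:,::-1])
E
```

```text
time_s: 10.07
eef_pos: [0.497, 0.2098, 0.1799]
orientation: [-145.3, 90.0, -151.4]
wrist_force: [-0.5, -0.3, -0.1]
grip_width: 0.5
913 [0.5157 0.3325 0.0775] circ [515.9 333.6] 12.4
630 [0.4966 0.2154 0.0775] circ [496.4 213.6] 12.3
43 [0.5987 0.7809 0.0718] circ [597.8 779.8] 15.0
22 [0.5986 0.6875 0.0713] circ [596.2 687.1] 8.4
34 [0.5971 0.6644 0.0718] circ [599.4 663.1] 16.0
18 [0.5967 0.7492 0.0718] circ [596.4 749.6] 8.7
16 [0.5981 0.5838 0.0717] circ [597.1 582.9] 9.3
17 [0.5956 0.7249 0.0718] circ [594.9 724.9] 14.4
35 [0.5954 0.5514 0.0716] circ [593.8 548.1] 26.2
70 [ 0.5661 -0.3426  0.0797] circ [ 573.7 -349.3] 23.9
94 [ 0.557  -0.0894  0.0816] circ [558.3 -89.9] 11.8
104 [ 0.5518 -0.1418  0.081 ] circ [ 552.6 -143. ] 12.3
98 [ 0.5142 -0.06    0.0817] circ [515.5 -60.3] 11.9
101 [ 0.5097 -0.1102  0.0813] circ [ 509.7 -111.3] 12.6
18 [ 0.477 -0.377  0.078] circ [ 475.9 -382.9] 15.1
100 [ 0.4675 -0.0789  0.0813] circ [467.4 -80. ] 12.1
91 [ 0.4611 -0.1305  0.0811] circ [ 462. -132.] 12.0
38 [ 0.4066 -0.3834  0.0863] circ [ 409.7 -388. ] 15.0
```

View pics/c2.png

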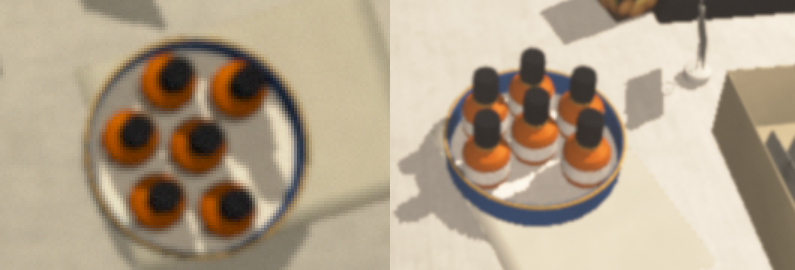

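B stands in its gap at crop pixel (130,135), level with its neighbours and within 2 mm of the gap's middle. Now A.

```bash
python3 -m crank '0 0 0 0 1 -25 0; 0 0 0 0 1 -70 0; 0 0 0 0 1 -110 0; 0 0 0 0 1 -127 0; 0 0 0 0 1 -127 0; 0 0 0 0 1 -127 -1; 0 0 0 0 1 -127 -1; 0 0 0 0 1 -127 -1;0 0 0 0 1 -127 -1; 0 0 0 0 1 -127 -1' 40
```

```text
time_s: 11.48
eef_pos: [0.498, 0.2115, 0.0549]
orientation: [24.6, 89.8, 18.4]
wrist_force: [-0.9, 0.5, 8.0]
grip_width: 0.263
```

```bash
python3 -m crank '0 0 0 0 0 15 -1; 0 0 0 0 0 50 -1; 0 0 0 0 0 95 -1; 0 0 0 0 0 125 -1; 0 0 0 0 0 130 -1; 0 0 0 0 0 130 -1'
```

```text
time_s: 12.22
eef_pos: [0.4969, 0.2111, 0.1829]
orientation: [-154.8, 90.0, -161.0]
wrist_force: [-0.7, 0.3, -0.9]
grip_width: 0.263
```

```bash
python3 -m crank '0 0 0 0 -15 0 -1; 0 0 0 1 -50 0 -1; 0 0 0 2 -100 0 -1; 0 0 0 3 -155 0 -1; 0 0 0 4 -210 0 -1; 0 0 0 5 -265 0 -1; 0 0 0 6 -315 0 -1; 0 0 0 7 -355 0 -1; 0 0 0 7.5 -373 0 -1; 0 0 0 7.5 -376 0 -1'
```

```text
time_s: 13.48
eef_pos: [0.5042, -0.1654, 0.1826]
orientation: [161.8, 89.9, 155.6]
wrist_force: [0.2, 0.0, -1.8]
grip_width: 0.266
```

```bash
python3 -m crank '0 0 0 0 0 0 -1; 0 0 0 0 0 -15 -1; 0 0 0 0 0 -30 -1; 0 0 0 0 0 -30 -1;0 0 0 0 0 -30 -1'; python3 - <<'E'
from h import *
p=snapshot('wrist');a=p['pixels']
p=snapshot('side');b=p['pixels']; caps(p,.072,.095)
cv2.imwrite('pics/c3.png',np.hstack([a[150:400,130:510],cv2.resize(b[180:380,220:524],(380,250))])[:,:,::-1])
E
```

```text
time_s: 14.1
eef_pos: [0.5048, -0.1647, 0.1533]
orientation: [178.5, 90.0, 172.3]
wrist_force: [0.8, 0.3, -1.7]
grip_width: 0.269
124 [ 0.5605 -0.0969  0.0782] circ [559.2 -92.2] 13.2
154 [ 0.468  -0.0852  0.0782] circ [468.1 -82.8] 12.1
184 [ 0.4618 -0.1373  0.0783] circ [ 461.9 -134.9] 12.6
188 [ 0.5521 -0.1471  0.0783] circ [ 553.5 -145.1] 12.8
```

View pics/c3.png

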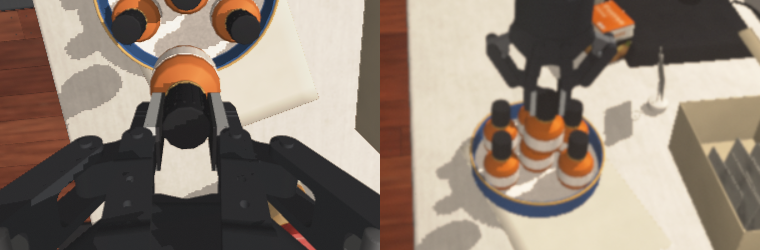

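The bottle hangs upright over the far gap, between the neighbour caps at (127,27) and (243,27). I'll lower it the same way.

```bash
python3 -m crank '0 0 0 0 0 -15 -1; 0 0 0 0 0 -35 -1; 0 0 0 0 0 -58 -1; 0 0 0 0 0 -75 -1; 0 0 0 0 0 -86 -1; 0 0 0 0 0 -91 -1; 0 0 0 0 0 -91 -1; 0 0 0 0 0 -91 -1'
```

```text
time_s: 15.2
eef_pos: [0.505, -0.165, 0.0629]
orientation: [-16.4, 89.9, -22.5]
wrist_force: [-1.3, 0.3, -1.5]
grip_width: 0.263
```

```bash
python3 -m crank '0 0 0 0 0 -1 -1; 0 0 0 0 0 -2 -1; 0 0 0 0 0 -3 -1; 0 0 0 0 0 -3 -1'
```

```text
time_s: 15.7
eef_pos: [0.5046, -0.1648, 0.0592]
orientation: [160.8, 90.0, 154.6]
wrist_force: [-0.3, 0.1, -1.3]
grip_width: 0.266
```

```bash
python3 -m crank '0 0 0 0 0 -.7 -1; 0 0 0 0 0 -1.5 -1; 0 0 0 0 0 -1.5 -1'
```

```text
time_s: 16.08
eef_pos: [0.5048, -0.1649, 0.058]
orientation: [-24.2, 90.0, -30.3]
wrist_force: [-0.3, 0.4, 2.9]
grip_width: 0.265
```

```bash
python3 -m crank '0 0 0 0 0 -.5 -1; 0 0 0 0 0 -1 -1; 0 0 0 0 0 -1 -1'
```

```text
time_s: 16.45
eef_pos: [0.505, -0.165, 0.0579]
orientation: [-22.6, 89.9, -28.8]
wrist_force: [-4.7, 0.9, 14.5]
grip_width: 0.266
```

It is on the floor, so I'll release, rise clear and check.

```bash
python3 -m crank '0 0 0 0 0 0.5 -.3; 0 0 0 0 0 .5 -.1; 0 0 0 0 0 .5 0; 0 0 0 0 0 .5 0; 0 0 0 0 0 10 0; 0 0 0 0 0 35 0; 0 0 0 0 0 75 0; 0 0 0 0 0 115 0; 0 0 0 -30 -40 140 0; 0 0 0 -60 -80 150 0'
```

```text
time_s: 17.7
eef_pos: [0.4443, -0.2457, 0.2091]
orientation: [-27.7, 89.8, -33.8]
wrist_force: [0.1, -1.8, -0.2]
grip_width: 0.501
```

```bash
python3 -m crank '0 0 0 -30 -50 0 0; 0 0 0 -60 -100 0 0; 0 0 0 -80 -130 0 0; 0 0 0 -80 -130 0 0; 0 0 0 -80 -130 0 0'; python3 - <<'E'
from h import *
p=snapshot('top');caps(p,.072,.09);b=p['pixels']
p=snapshot('side');c=p['pixels'];caps(p,.072,.09)
cv2.imwrite('pics/c4.png',np.hstack([b[130:220,350:480].repeat(3,0).repeat(3,1),cv2.resize(c[220:380,260:500],(405,270))])[:,:,::-1])
E
```

```text
time_s: 18.32
eef_pos: [0.3649, -0.3744, 0.2071]
orientation: [-13.0, 90.0, -19.1]
wrist_force: [0.8, -0.1, 0.6]
grip_width: 0.503
18 [0.5984 0.767  0.0731] circ [598.3 766.8] 10.8
45 [ 0.5671 -0.3406  0.0777] circ [ 572.7 -347.2] 21.2
93 [ 0.5583 -0.0893  0.0816] circ [559.2 -90.2] 11.9
98 [ 0.5522 -0.1422  0.0811] circ [ 552.8 -143.6] 12.1
92 [0.5152 0.3311 0.0784] circ [515.7 331. ] 12.3
94 [ 0.5147 -0.06    0.0814] circ [515.7 -60. ] 12.0
97 [ 0.5098 -0.1105  0.081 ] circ [ 510.2 -112.1] 12.1
101 [ 0.5028 -0.1639  0.0814] circ [ 502.7 -164.4] 12.3
18 [ 0.4769 -0.3766  0.0789] circ [ 475.8 -382.5] 15.7
97 [ 0.4677 -0.079   0.0813] circ [467.4 -80.3] 12.3
98 [ 0.4612 -0.1311  0.0814] circ [ 461.8 -132.1] 12.1
24 [ 0.4047 -0.3853  0.0811] circ [ 407. -388.] 11.7
47 [0.5164 0.3291 0.0747] circ [516.4 329.8] 11.1
142 [ 0.5157 -0.0657  0.078 ] circ [516.2 -62.5] 12.0
150 [ 0.4679 -0.0849  0.0782] circ [468.1 -82.6] 11.6
159 [ 0.5579 -0.0958  0.078 ] circ [558.5 -92.5] 12.3
172 [ 0.5097 -0.1157  0.0783] circ [ 510.2 -113. ] 12.7
190 [ 0.4612 -0.1369  0.0782] circ [ 462.1 -135. ] 12.4
187 [ 0.5523 -0.1476  0.0783] circ [ 552.9 -144.9] 12.5
198 [ 0.5034 -0.1688  0.0783] circ [ 504.4 -166.5] 12.8
```

View pics/c4.png

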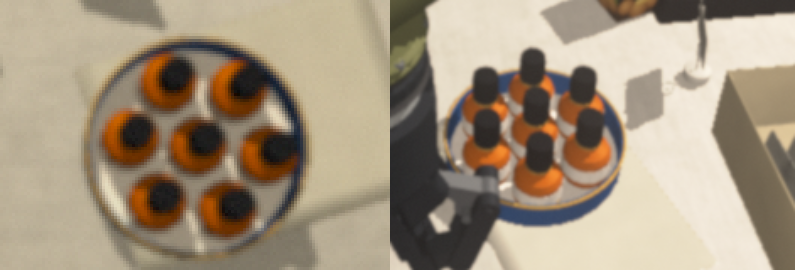

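All seven bottles stand level in the tin. The new ones are at crop pixels (130,135) and (270,150), and the gripper is clear.

```bash
python3 -c "
from cell import *
print(hand_in())"
```

```text
the job is handed in; nothing more can be done
None
```

Both loose amber bottles are standing upright in the tin's two gaps, one in each, and I handed the job in at about 18 s of the 54 s allowed. I gripped each by its cap, lowered it until the wrist force showed the floor, and only then released it.

- **Position:** in both the top and side cameras, the new bottles' caps are within about 2 mm of the gap middles. They are at the same height as the caps of the fixed bottles.
- **Green bottle:** it measures within about 1 mm of where it stood at the start.
- **Gripper:** it was raised and clear of everything at hand-in.
- **Disagreements:** the top and side cameras differ by about 2 mm in y, so I averaged them. No check failed, and the hand-in reports no verdict.
- **Forces:** the highest wrist force I read was about 14.5 N, when the second bottle was pressed onto the floor just before release.

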